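# Uncover the tuning fork and sound it

### The arm

A 6-joint arm with a two-finger parallel gripper is mounted at the origin on the work surface. World frame = base frame: x ahead of the robot, y to its left, z up, the work surface at z = 0. Lengths are in mm, angles in rad, forces in N, time in s.
With the tool pointing down it reaches from about 350 to 975 mm from the base axis. Payload 7.1 kg.
Tool frame: the origin (TCP) lies on the mounting face of the last link; the fingertips stand 182 mm ahead of it and the grasp point (between the pads) lies 163 mm ahead of it (ctrl.tcp_to_tips is the distance from the TCP to the fingertips, in mm); z points along the fingers, y is the direction in which the jaws open and shut (so a half turn about z gives the same grasp; the last joint's range is limited). The gripper opens to 88 mm and grips with 3 to 60 N. Pads are 20 mm wide; open, the fingers measure 115 mm over their backs; the gripper's body (75 mm by 178 mm) begins 61 mm behind the grasp point.
Start: joints at [1.314, 0.423, 1.63, -0, 1.089, -0.019], TCP at [147.197, 607.404, 404.675] pointing down, gripper open.
Joint ranges: [-3, 3], [-0.9, 2.11], [0.09, 2.58], [-1.31, 4.45], [0.11, 2.69], [-2.54, 2.54]. Speed limits (rad/s): [2.39, 2.39, 3.01, 3.14, 3.14, 3.14].

### API

Orientations are given as a rotation vector (axis times angle).
In Python, from workcell import ctrl gives the robot as it stands. The module is installed in compiled form; this text tells all that it offers.
- The arm moves only by the tool send_rows, never from a script. Its argument "commands" is a list of rows, each an object with "translation": the shift along the world's x, y, z normalised to -1 to 1, where 1 is 0.1 m, a list of three; "twist": the turn, a rotation vector about the world's x, y, z normalised to -1 to 1, where 1 is 0.5 rad, a list of three. A call has exactly 10 rows; each row is the pose to reach, as a shift and turn from the pose commanded when the call began; what a row does not reach only later rows make up. A row lasts 1/10 s, in which the tool goes at most 50 mm and 8.59 degrees, less where a joint would pass 70% of its speed; a pose out of reach is approached as far as the arm can. A call with a number of a shift or a turn outside -1 to 1 is refused whole. A call with a gripper value outside its range is refused whole. "grip" is the closure, from -1 (fully open) to 1 (shut), set as the call begins (left out, the last holds). The fingers move at their own pace and stop on an object; the grip force is fixed at half the most. Time passes only in rows, so rows that repeat a pose let the fingers close, or fill a call up. It gives the time, the measured TCP pose, the force and the opening at its end, in the units of the state.
- ctrl.get_obs(): the state, without advancing time (a new reading comes with each control period).
- ctrl.get_image(name): name is "scene" or "top" or "wrist"; returns a dict with "img" (400x640x3 uint8, red, green, blue), "intrinsics" (3x3 intrinsics, pixels), "cam_to_world" (4x4, takes a point from camera to world coordinates). Camera axes: x right, y down, z forward; pixel columns grow to the right and rows downward; lengths in mm; the calibration is good to about 2 mm. A picture is of the moment at which its call begins. There is no depth.
- ctrl.close_job(): hands the job in, once; it reports no verdict.
The state is a dict: "t": time; "qpos": joint angles; "qvel": joint speeds; "joint_torque": joint torques, N m; "ee_pos": TCP position; "orientation": TCP orientation; "ft_force": force on the tool from outside, world axes, zero at the start; "moment": the same for the moment, N m; "width": finger opening in mm.
Only numpy, scipy, OpenCV 4.12 (cv2) and the standard library are available. Lean on these libraries where they do the work, as an engineer would, in place of code of your own. Each camera call takes 0.05 s, during which the arm holds its last target. There are 200 camera calls.

### The job

Lift the frosted bell jar by its handle straight up off the tuning fork stand and set it down gently, mouth down, in the middle of the grey adjustable platform, feeling for the platform since its height is changed every time. With the jar let go, push the striker's crossbar away from the fork as far as it goes and let it slip off so that the striker snaps back against the fork. Leave the handbell, the steel ball and the rod where they are.

Things in the scene. Friction and masses are not known exactly. Their poses are not given: they have to be found in the camera images.
- stand: fixed round black iron base, 170 mm across, 20 mm thick, with a steel tuning fork upright in its centre (fork 36 mm wide along the stand's x, 10 mm thick, its top 92 mm above the table). Origin: centre of the underside, on the table; z up. The brass striker stands on the +x side of the fork (see bar).
- jar: loose frosted glass bell jar, mouth down over fork and striker: cylinder 140 mm across, 125 mm high, wall 4 mm, open below, closed crown 5 mm thick; about 0.65 kg. Origin: centre of its open lower rim (at the start on the stand's top, 20 mm above the table); z up through the crown. It must rise 115 mm to clear the striker.
- handle (a point): middle of the handle on the jar's crown: a brass arch of 10 mm round bar, its straight top running along the jar's y (48 mm straight, 64 mm between the legs). This point is on the bar's centre line, 158 mm above the jar's rim and 33 mm above the crown, so the gripper can close along the jar's x.
- jack: fixed adjustable-height platform: grey foot 170 x 170 mm on the table, telescopic column, aluminium top plate 180 x 180 mm centred over the foot. Origin: centre of the foot's underside, on the table; z up. The flat top stands anywhere from 55 to 85 mm above the table, set anew each time and not reported: find it by touch.
- striker (a joint): angle of the sprung striker: 0 = upright, resting at the fork (where the spring returns it), 0.70 = against its stop, leaning away from the fork to the stand's +x. It hinges about the stand's y at 35 mm along the stand's +x, 27 mm above the table. Pushing its crossbar to the stop takes about 4 N.
- bar (a point): middle of the striker's crossbar: 8 mm round brass bar along the stand's y, 60 mm long, 85 mm above the hinge, so 112 mm above the table at rest (20 mm higher than the fork's top, so fingertips fit in over the fork and behind the bar). Moves with the striker.
- handbell: brass handbell, mouth down, 72 mm across, 108 mm high with its wooden grip; bystander. Origin: centre of its underside.
- ball_center (a point): centre of a 60 mm chrome steel ball on a cork ring; bystander.
- rod: black ebonite rod, 17 mm thick and 163 mm long, rounded tip and square brass grip, lying along its x; bystander. Origin on the table under it, 12 mm from its mid-length.
Mind the look-alikes: they are no part of the job. Leave any brown or green look-alike of the jar alone.

How it is judged:
By the outcome, as a careful person would: the job done as asked, in the order asked, and still so for the second after the job is handed in, with the robot touching nothing.
It also fails if it takes over 61 s, if anything falls off the work surface, if the arm or the gripper's body presses on something with over 40 N, if the wrist force passes 120 N, or if a joint passes its speed limit or range.

## Working session

There is one attempt and no reset: what is moved stays moved. The work goes in short steps, Python scripts to look and compute and a tool call to move; the robot and the scene stay as the last step left them, time stands still between calls to the robot, and variables do not carry over. Pictures are saved under pics/ and viewed, about 8 in all and at most 12, crops included, and the job is handed in when it is done.

Besides the shell and the picture viewer there is one more tool, called as name([rows], argument=value, ...), one row to a line, values as JSON. send_rows: Moves the arm, as the interface text tells. Its arguments: {"type":"object","properties":{"commands":{"type":"array","items":{"type":"object","properties":{"translation":{"type":"array","items":{"type":"number"}},"twist":{"type":"array","items":{"type":"number"}}}}},"grip":{"type":"number"}},"required":["commands"]}

```bash
mkdir -p pics; python3 - <<'E'
from workcell import ctrl
import cv2,numpy as np
np.set_printoptions(precision=3,suppress=True)
o=ctrl.get_obs();print(o)
for n in("scene","top"):
    d=ctrl.get_image(n);cv2.imwrite(f"pics/{n}0.png",d["img"][:,:,::-1]);np.savez(f"pics/{n}0.npz",**d)
    print(n,d["intrinsics"],d["cam_to_world"])
E
```

```text
{'t': 0.0, 'qpos': array([ 1.314,  0.424,  1.631,  0.   ,  1.089, -0.019]), 'qvel': array([ 0.001, -0.001,  0.001,  0.001,  0.001, -0.   ]), 'joint_torque': array([  0.002, -54.463, -27.367,   0.064,   0.023,  -0.   ]), 'ee_pos': array([147.122, 607.141, 403.911]), 'orientation': array([-0.373, -3.119,  0.002]), 'ft_force': array([0.194, 0.824, 0.305]), 'moment': array([ 0.025,  0.043, -0.048]), 'width': 87.94474769855564}
scene [[478.503   0.    321.731]
 [  0.    478.503 199.875]
 [  0.      0.      1.   ]] [[   0.412    0.537   -0.736 1303.177]
 [   0.911   -0.221    0.349 -450.288]
 [   0.024   -0.814   -0.581  752.096]
 [   0.       0.       0.       1.   ]]
top [[482.362   0.    323.231]
 [  0.    482.362 200.607]
 [  0.      0.      1.   ]] [[   0.015   -0.998    0.059  482.082]
 [  -1.      -0.015   -0.008 -117.216]
 [   0.009   -0.059   -0.998 1116.261]
 [   0.       0.       0.       1.   ]]
```

View pics/top0.png

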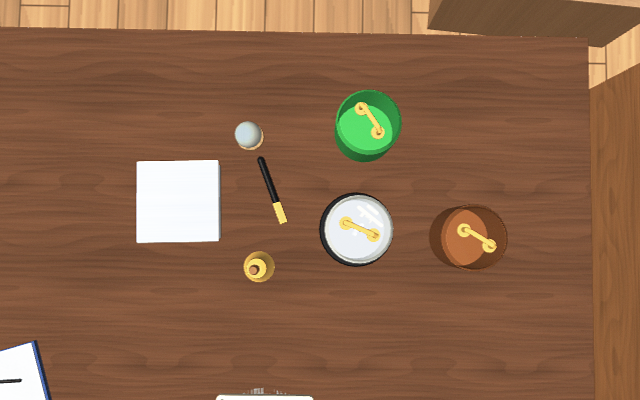

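View pics/scene0.png

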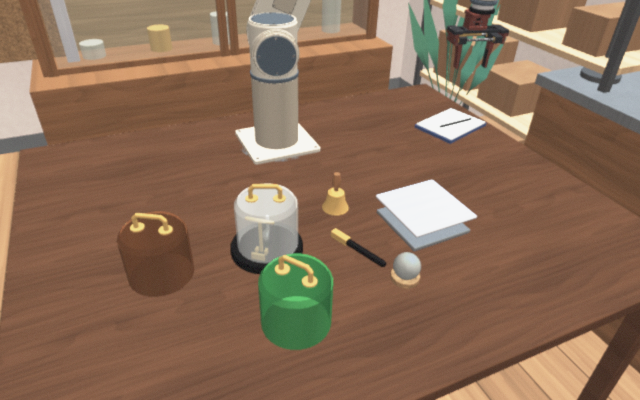

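The clear/frosted jar on the black base is at top (357,230) and scene (267,225). The look-alikes are green at top (368,125) and brown at top (468,238). Only the colourless one stands on the black fork stand, so that is the one meant. I'll confirm this in a crop and measure it.

```bash
cat > h.py <<'E'
import cv2,numpy as np
np.set_printoptions(precision=3,suppress=True)
def ray(d,p):
    K,T=d["intrinsics"],d["cam_to_world"]
    v=T[:3,:3]@np.linalg.inv(K)@np.array([p[0],p[1],1.]);return T[:3,3],v/np.linalg.norm(v)
def onz(d,p,z):
    o,v=ray(d,p);return o+v*(z-o[2])/v[2]
def tri(d1,p1,d2,p2):
    A=np.zeros((3,3));b=np.zeros(3);R=[ray(d1,p1),ray(d2,p2)]
    for o,v in R:
        M=np.eye(3)-np.outer(v,v);A+=M;b+=M@o
    x=np.linalg.solve(A,b);return x,[np.linalg.norm(np.cross(x-o,v)) for o,v in R]
def proj(d,X):
    c=np.linalg.inv(d["cam_to_world"])@np.append(X,1);q=d["intrinsics"]@c[:3];return q[:2]/q[2]
E
python3 - <<'E'
from h import *
t=np.load("pics/top0.npz");s=np.load("pics/scene0.npz")
def yel(d,x0,x1,y0,y1):
    h=cv2.cvtColor(d["img"],cv2.COLOR_RGB2HSV);m=cv2.inRange(h,(12,80,120),(32,255,255));z=np.zeros_like(m);z[y0:y1,x0:x1]=m[y0:y1,x0:x1];return z
def rect(m):
    r=cv2.minAreaRect(cv2.findNonZero(m));return r
mt=yel(t,320,395,195,265);r=rect(mt);print("handle top",r,"z178",onz(t,r[0],178))
b=cv2.boxPoints(r);W=np.array([onz(t,p,175)[:2] for p in b]);e=[W[1]-W[0],W[2]-W[1]];e=max(e,key=np.linalg.norm);print("bar len",np.linalg.norm(e),"dir deg",np.degrees(np.arctan2(e[1],e[0])))
ms=yel(s,235,300,180,205);print("handle scene",rect(ms))
# black base
g=t["img"].max(2);m=(g<40).astype(np.uint8);m[:, :310]=0;m[:,400:]=0;m[:185]=0;m[275:]=0
c=cv2.findNonZero(m);(cc,rr)=cv2.minEnclosingCircle(c);print("base circ",cc,rr,onz(t,cc,20))
# jack
h=cv2.cvtColor(t["img"],cv2.COLOR_RGB2HSV);m=cv2.inRange(h,(0,0,190),(180,40,255));m[:,:110]=0;m[:,230:]=0;m[:130]=0;m[260:]=0
r=cv2.minAreaRect(cv2.findNonZero(m));print("jack top",r)
for z in(55,70,85):
    W=np.array([onz(t,p,z) for p in cv2.boxPoints(r)]);print(z,W.mean(0),[np.linalg.norm(W[i]-W[i-1]) for i in range(4)],np.degrees(np.arctan2(*(W[1]-W[0])[1::-1])))
a=cv2.resize(s["img"][170:285,210:325],(460,460),interpolation=2)
b=cv2.resize(t["img"][185:275,310:400],(340,460),interpolation=2)
cv2.imwrite("pics/c1.png",np.hstack([a,cv2.resize(t["img"][185:275,310:385],(340,460),interpolation=2)])[:,:,::-1])
E
```

```text
handle top ((357.0, 229.5), (69.0, 74.0), 90.0) z178 [ 482.229 -190.883  178.   ]
bar len 144.93485815040725 dir deg -89.11506710302316
handle scene ((266.5, 191.0), (22.0, 63.0), 90.0)
base circ (355.5949401855469, 229.21633911132812) 36.818321228027344 [ 482.849 -200.09    20.   ]
jack top ((177.0, 201.0), (82.0, 82.0), 90.0)
55 [539.361 195.962  55.   ] [np.float64(180.47311514600935), np.float64(180.69004108619148), np.float64(180.7052404989198), np.float64(178.89944891797592)] -89.07907766583737
70 [538.552 191.536  70.   ] [np.float64(177.92228436666971), np.float64(178.13614424704235), np.float64(178.1511288292693), np.float64(176.37086054436884)] -89.07907766583735
85 [537.742 187.109  85.   ] [np.float64(175.37145358733014), np.float64(175.5822474078932), np.float64(175.59701715961882), np.float64(173.84227217076167)] -89.07907766583733
```

View pics/c1.png

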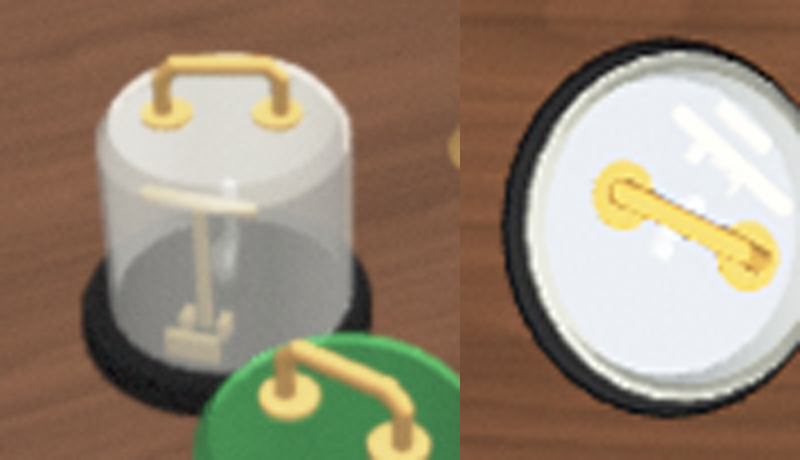

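```bash
python3 - <<'E'
from h import *
t=np.load("pics/top0.npz");s=np.load("pics/scene0.npz")
def yel(d,x0,x1,y0,y1):
    h=cv2.cvtColor(d["img"],cv2.COLOR_RGB2HSV);m=cv2.inRange(h,(17,110,170),(30,255,255));z=np.zeros_like(m);z[y0:y1,x0:x1]=m[y0:y1,x0:x1];return z
mt=yel(t,335,385,210,250);r=cv2.minAreaRect(cv2.findNonZero(mt));print(r)
# axis from pads' symmetric footprint (z~147) and bar
b=cv2.boxPoints(r);e=max([b[1]-b[0],b[2]-b[1]],key=np.linalg.norm)
W=onz(t,np.array(r[0])+e/2,165)-onz(t,np.array(r[0])-e/2,165);print("len",np.linalg.norm(W),"deg",np.degrees(np.arctan2(W[1],W[0]))%180)
print("ctr z178,160",onz(t,r[0],178),onz(t,r[0],160))
# handle bar top ends in scene crop: (165,62),(280,66) /4+offset
for p in((165,66),(280,70),(222,66)):
    q=(210+p[0]/4,170+p[1]/4);print("scene bar",onz(s,q,178))
# top crop bar ends scale x 75/340,y 90/460
for p in((625,192),(757,252)):
    q=(310+(p[0]-460)*75/340,185+p[1]*90/460);print("top bar",onz(t,q,178))
# stand circle
g=t["img"].max(2);m=(g<55).astype(np.uint8);m[:, :315]=0;m[:,397:]=0;m[:190]=0;m[268:]=0
c=cv2.findNonZero(m);(cc,rr)=cv2.minEnclosingCircle(c);print("base",cc,rr,onz(t,cc,15), cv2.boundingRect(c))
h=cv2.cvtColor(s["img"],cv2.COLOR_RGB2HSV);m=cv2.inRange(h,(0,0,205),(180,40,255));m[:,:350]=0;m[:,500:]=0;m[:170]=0;m[250:]=0
C=max(cv2.findContours(m,0,2)[0],key=cv2.contourArea);ap=cv2.approxPolyDP(C,4,True)[:,0];print(ap.tolist())
T=cv2.boxPoints(((177,201),(82,82),90))
for p in T:
    best=min(((tri(t,p,s,a)) for a in ap),key=lambda x:x[1][0]);print(p,best)
# bar of striker in scene crop
for p in((145,190),(253,211)):
    print("striker bar z112",onz(s,(210+p[0]/4,170+p[1]/4),112))
E
```

```text
((359.12884521484375, 228.83505249023438), (42.13686752319336, 12.590291976928711), 23.96249008178711)
len 82.90028126760636 deg 66.8972671327975
ctr z178,160 [ 483.58  -195.008  178.   ] [ 483.609 -196.501  160.   ]
scene bar [ 473.278 -224.388  178.   ]
scene bar [ 500.103 -169.024  178.   ]
scene bar [ 484.779 -196.325  178.   ]
top bar [ 495.381 -170.114  178.   ]
top bar [ 473.448 -226.965  178.   ]
base (355.5, 229.13014221191406) 36.900455474853516 [ 483.046 -200.25    15.   ] (319, 193, 61, 74)
[[377, 195], [416, 235], [476, 216], [433, 180]]
[136. 160.] (array([626.845, 286.557,  57.711]), [np.float64(1.7561956885551475), np.float64(1.7561956885550605)])
[218. 160.] (array([630.972, 108.537,  57.722]), [np.float64(0.599670889973575), np.float64(0.5996708899734842)])
[218. 242.] (array([451.636, 106.53 ,  53.546]), [np.float64(2.8886511244595923), np.float64(2.8886511244596584)])
[136. 242.] (array([448.278, 284.014,  53.649]), [np.float64(1.110379787844542), np.float64(1.1103797878445352)])
striker bar z112 [ 489.438 -245.003  112.   ]
striker bar z112 [ 529.339 -197.109  112.   ]
```

The crop confirms it: the frosted jar on the black base holds the fork, with the striker on the camera side and its crossbar at scene ≈(260,220). Estimates: handle ≈(485,-198,178) with the bar at 67°, platform centre ≈(539,196). I'll move over the handle and look with the wrist camera.

send_rows([
  {"translation": [0.1, -0.1, 0], "twist": [0, 0, -0.043]},
  {"translation": [0.2, -0.2, 0], "twist": [0, 0, -0.087]},
  {"translation": [0.3, -0.3, 0], "twist": [0, 0, -0.13]},
  {"translation": [0.4, -0.4, 0], "twist": [0, 0, -0.174]},
  {"translation": [0.5, -0.5, 0], "twist": [0, 0, -0.217]},
  {"translation": [0.6, -0.6, 0], "twist": [0, 0, -0.26]},
  {"translation": [0.7, -0.7, 0], "twist": [0, 0, -0.304]},
  {"translation": [0.8, -0.8, 0], "twist": [0, 0, -0.347]},
  {"translation": [0.9, -0.9, 0], "twist": [0, 0, -0.39]},
  {"translation": [1, -1, 0], "twist": [0, 0, -0.434]},
], grip=-1)

```text
t: 1.1
ee_pos: [248.0, 506.5, 404.7]
orientation: [-0.711, -3.06, 0.0]
ft_force: [0.1, -0.3, -0.0]
width: 87.6
```

send_rows([
  {"translation": [0.1, -0.1, 0], "twist": [0, 0, -0.043]},
  {"translation": [0.2, -0.2, 0], "twist": [0, 0, -0.087]},
  {"translation": [0.3, -0.3, 0], "twist": [0, 0, -0.13]},
  {"translation": [0.4, -0.4, 0], "twist": [0, 0, -0.174]},
  {"translation": [0.5, -0.5, 0], "twist": [0, 0, -0.217]},
  {"translation": [0.6, -0.6, 0], "twist": [0, 0, -0.26]},
  {"translation": [0.7, -0.7, 0], "twist": [0, 0, -0.304]},
  {"translation": [0.8, -0.8, 0], "twist": [0, 0, -0.347]},
  {"translation": [0.9, -0.9, 0], "twist": [0, 0, -0.39]},
  {"translation": [1, -1, 0], "twist": [0, 0, -0.434]},
])

```text
t: 2.1
ee_pos: [348.0, 406.6, 404.7]
orientation: [1.038, 2.965, 0.0]
ft_force: [0.0, -0.4, -0.6]
width: 87.9
```

send_rows([
  {"translation": [0.1, -0.1, 0], "twist": [0, 0, -0.043]},
  {"translation": [0.2, -0.2, 0], "twist": [0, 0, -0.087]},
  {"translation": [0.3, -0.3, 0], "twist": [0, 0, -0.13]},
  {"translation": [0.4, -0.4, 0], "twist": [0, 0, -0.174]},
  {"translation": [0.5, -0.5, 0], "twist": [0, 0, -0.217]},
  {"translation": [0.6, -0.6, 0], "twist": [0, 0, -0.26]},
  {"translation": [0.7, -0.7, 0], "twist": [0, 0, -0.304]},
  {"translation": [0.8, -0.8, 0], "twist": [0, 0, -0.347]},
  {"translation": [0.9, -0.9, 0], "twist": [0, 0, -0.39]},
  {"translation": [1, -1, 0], "twist": [0, 0, -0.434]},
])

```text
t: 3.1
ee_pos: [448.0, 306.6, 404.7]
orientation: [-1.353, -2.835, 0.0]
ft_force: [0.5, -0.8, -0.7]
width: 87.7
```

send_rows([
  {"translation": [0.04, -0.1, 0], "twist": [0, 0, -0.043]},
  {"translation": [0.08, -0.2, 0], "twist": [0, 0, -0.087]},
  {"translation": [0.12, -0.3, 0], "twist": [0, 0, -0.13]},
  {"translation": [0.16, -0.4, 0], "twist": [0, 0, -0.174]},
  {"translation": [0.2, -0.5, 0], "twist": [0, 0, -0.217]},
  {"translation": [0.24, -0.6, 0], "twist": [0, 0, -0.26]},
  {"translation": [0.28, -0.7, 0], "twist": [0, 0, -0.304]},
  {"translation": [0.32, -0.8, 0], "twist": [0, 0, -0.347]},
  {"translation": [0.36, -0.9, 0], "twist": [0, 0, -0.39]},
  {"translation": [0.38, -1, 0], "twist": [0, 0, -0.434]},
])

```text
t: 4.1
ee_pos: [485.6, 206.6, 404.7]
orientation: [1.652, 2.672, 0.0]
ft_force: [0.2, 0.4, 0.7]
width: 87.9
```

send_rows([
  {"translation": [0, -0.1, 0], "twist": [0, 0, -0.043]},
  {"translation": [0, -0.2, 0], "twist": [0, 0, -0.087]},
  {"translation": [0, -0.3, 0], "twist": [0, 0, -0.13]},
  {"translation": [0, -0.4, 0], "twist": [0, 0, -0.174]},
  {"translation": [0, -0.5, 0], "twist": [0, 0, -0.217]},
  {"translation": [0, -0.6, 0], "twist": [0, 0, -0.26]},
  {"translation": [0, -0.7, 0], "twist": [0, 0, -0.304]},
  {"translation": [0, -0.8, 0], "twist": [0, 0, -0.347]},
  {"translation": [0, -0.9, 0], "twist": [0, 0, -0.39]},
  {"translation": [0, -1, 0], "twist": [0, 0, -0.434]},
])

```text
t: 5.1
ee_pos: [485.2, 106.5, 404.7]
orientation: [-1.932, -2.477, 0.0]
ft_force: [0.4, 0.1, 0.5]
width: 87.8
```

send_rows([
  {"translation": [0, -0.1, 0], "twist": [0, 0, -0.043]},
  {"translation": [0, -0.2, 0], "twist": [0, 0, -0.087]},
  {"translation": [0, -0.3, 0], "twist": [0, 0, -0.13]},
  {"translation": [0, -0.4, 0], "twist": [0, 0, -0.174]},
  {"translation": [0, -0.5, 0], "twist": [0, 0, -0.217]},
  {"translation": [0, -0.6, 0], "twist": [0, 0, -0.26]},
  {"translation": [0, -0.7, 0], "twist": [0, 0, -0.304]},
  {"translation": [0, -0.8, 0], "twist": [0, 0, -0.347]},
  {"translation": [0, -0.9, 0], "twist": [0, 0, -0.39]},
  {"translation": [0, -1, 0], "twist": [0, 0, -0.434]},
])

```text
t: 6.1
ee_pos: [485.2, 6.6, 404.7]
orientation: [2.189, 2.254, 0.0]
ft_force: [0.2, -0.1, 0.4]
width: 87.7
```

send_rows([
  {"translation": [0, -0.1, 0], "twist": [0, 0, -0.043]},
  {"translation": [0, -0.2, 0], "twist": [0, 0, -0.087]},
  {"translation": [0, -0.3, 0], "twist": [0, 0, -0.13]},
  {"translation": [0, -0.4, 0], "twist": [0, 0, -0.174]},
  {"translation": [0, -0.5, 0], "twist": [0, 0, -0.217]},
  {"translation": [0, -0.6, 0], "twist": [0, 0, -0.26]},
  {"translation": [0, -0.7, 0], "twist": [0, 0, -0.304]},
  {"translation": [0, -0.8, 0], "twist": [0, 0, -0.347]},
  {"translation": [0, -0.9, 0], "twist": [0, 0, -0.39]},
  {"translation": [0, -1, 0], "twist": [0, 0, -0.434]},
])

```text
t: 7.1
ee_pos: [485.2, -93.4, 404.7]
orientation: [2.42, 2.003, -0.0]
ft_force: [-0.1, -0.3, -0.9]
width: 87.7
```

send_rows([
  {"translation": [0, -0.1, 0], "twist": [0, 0, -0.043]},
  {"translation": [0, -0.2, 0], "twist": [0, 0, -0.087]},
  {"translation": [0, -0.3, 0], "twist": [0, 0, -0.13]},
  {"translation": [0, -0.4, 0], "twist": [0, 0, -0.174]},
  {"translation": [0, -0.5, 0], "twist": [0, 0, -0.217]},
  {"translation": [0, -0.6, 0], "twist": [0, 0, -0.26]},
  {"translation": [0, -0.7, 0], "twist": [0, 0, -0.304]},
  {"translation": [0, -0.8, 0], "twist": [0, 0, -0.347]},
  {"translation": [0, -0.95, 0], "twist": [0, 0, -0.4]},
  {"translation": [0, -1, 0], "twist": [0, 0, -0.434]},
])

```text
t: 8.1
ee_pos: [485.3, -194.1, 404.7]
orientation: [2.623, 1.728, 0.0]
ft_force: [-1.1, -0.1, -0.7]
width: 87.7
```

```bash
python3 - <<'E'
from workcell import ctrl
from h import *
o=ctrl.get_obs();print(o)
d=ctrl.get_image("wrist");np.savez("pics/w1.npz",**d);cv2.imwrite("pics/w1.png",d["img"][:,:,::-1]);print(d["cam_to_world"],d["intrinsics"][0])
E
```

```text
{'t': 8.1, 'qpos': array([-0.403,  0.273,  1.855, -0.   ,  1.013,  0.003]), 'qvel': array([-0.073,  0.022, -0.028,  0.009,  0.013,  0.091]), 'joint_torque': array([  0.238, -43.596, -25.708,   0.001,   0.002,  -0.192]), 'ee_pos': array([ 485.285, -194.076,  404.723]), 'orientation': array([2.623, 1.728, 0.   ]), 'ft_force': array([-1.115, -0.124, -0.669]), 'moment': array([-0.034,  0.091, -0.041]), 'width': 87.7084096995709}
[[   0.919   -0.381   -0.1    512.901]
 [  -0.394   -0.889   -0.236 -129.106]
 [   0.001    0.256   -0.967  385.113]
 [   0.       0.       0.       1.   ]] [359.76    0.    317.729]
```

View pics/w1.png

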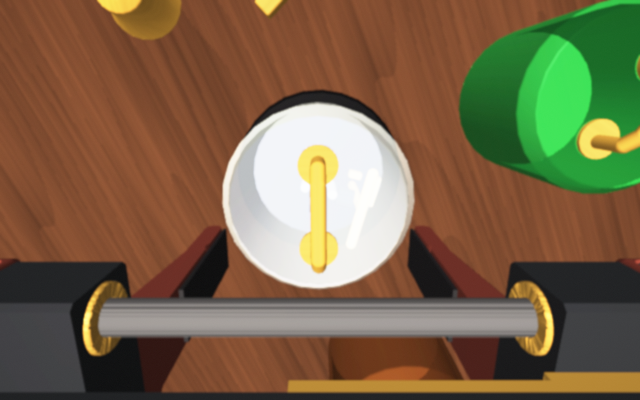

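The wrist view shows the frosted jar between the fingers, with the handle bar from (318,158) to (318,268), nearly square to the jaws.

```bash
python3 - <<'E'
from workcell import ctrl
from h import *
d=np.load("pics/w1.npz");h=cv2.cvtColor(d["img"],cv2.COLOR_RGB2HSV);m=cv2.inRange(h,(17,110,150),(30,255,255))
x=[]
for r in range(190,225):
    c=np.where(m[r,290:345])[0]+290;x.append((c.mean(),r))
vx,vy,x0,y0=cv2.fitLine(np.float32(x),2,0,.01,.01).ravel()
c0=np.where(m[:,310:326].any(1)&(np.arange(400)>120)&(np.arange(400)<290))[0];print(c0.min(),c0.max())
P=[onz(d,(x0+(r-y0)*vx/vy,r),178) for r in(158,268)]
print(P,(P[0]+P[1])/2,np.degrees(np.arctan2(*(P[0]-P[1])[1::-1])),np.linalg.norm(P[0]-P[1]))
print(ctrl.get_obs()["ee_pos"])
print([np.degrees(np.arctan2(2*1.728*2.623,1.728**2-2.623**2))])
E
```

```text
146 272
[array([ 500.158, -159.808,  178.   ]), array([ 472.686, -223.997,  178.   ])] [ 486.422 -191.902  178.   ] 66.83014672625302 69.82108944613444
[ 485.265 -194.118  404.697]
[np.float64(113.24720319809562)]
```

send_rows([
  {"translation": [0, -0.02, 0]},
  {"translation": [-0.01, -0.035, -0.05]},
  {"translation": [-0.01, -0.04, -0.14]},
  {"translation": [-0.01, -0.04, -0.24]},
  {"translation": [-0.01, -0.04, -0.34]},
  {"translation": [-0.01, -0.04, -0.44]},
  {"translation": [-0.01, -0.04, -0.53]},
  {"translation": [-0.01, -0.04, -0.6]},
  {"translation": [-0.01, -0.04, -0.635]},
  {"translation": [-0.01, -0.04, -0.635]},
])

```text
validation failed for argument at $.co...
```

send_rows([
  {"translation": [0, 0, 0]},
  {"translation": [0, 0, 0]},
  {"translation": [0, 0, 0]},
  {"translation": [0, 0, 0]},
  {"translation": [0, 0, 0]},
  {"translation": [0, 0, 0]},
  {"translation": [0, 0, 0]},
  {"translation": [0, 0, 0]},
  {"translation": [0, 0, 0]},
  {"translation": [0, 0, 0]},
], grip=1)

```text
validation failed for argument at $.co...
```

Twist is required in every row.

send_rows([
  {"translation": [0, -0.02, 0], "twist": [0, 0, 0]},
  {"translation": [-0.01, -0.035, -0.05], "twist": [0, 0, 0]},
  {"translation": [-0.01, -0.04, -0.14], "twist": [0, 0, 0]},
  {"translation": [-0.01, -0.04, -0.24], "twist": [0, 0, 0]},
  {"translation": [-0.01, -0.04, -0.34], "twist": [0, 0, 0]},
  {"translation": [-0.01, -0.04, -0.44], "twist": [0, 0, 0]},
  {"translation": [-0.01, -0.04, -0.53], "twist": [0, 0, 0]},
  {"translation": [-0.01, -0.04, -0.6], "twist": [0, 0, 0]},
  {"translation": [-0.01, -0.04, -0.635], "twist": [0, 0, 0]},
  {"translation": [-0.01, -0.04, -0.635], "twist": [0, 0, 0]},
])

```text
t: 9.15
ee_pos: [484.1, -196.6, 340.6]
orientation: [-2.62, -1.731, 0.001]
ft_force: [-0.3, 0.7, -0.8]
width: 88.1
```

send_rows([
  {"translation": [0, 0, 0], "twist": [0, 0, 0]},
  {"translation": [0, 0, 0], "twist": [0, 0, 0]},
  {"translation": [0, 0, 0], "twist": [0, 0, 0]},
  {"translation": [0, 0, 0], "twist": [0, 0, 0]},
  {"translation": [0, 0, 0], "twist": [0, 0, 0]},
  {"translation": [0, 0, 0], "twist": [0, 0, 0]},
  {"translation": [0, 0, 0], "twist": [0, 0, 0]},
  {"translation": [0, 0, 0], "twist": [0, 0, 0]},
  {"translation": [0, 0, 0], "twist": [0, 0, 0]},
  {"translation": [0, 0, 0], "twist": [0, 0, 0]},
], grip=1)

```text
t: 10.15
ee_pos: [484.2, -196.6, 341.2]
orientation: [2.621, 1.732, -0.0]
ft_force: [0.1, -0.5, 0.7]
width: 11.3
```

send_rows([
  {"translation": [0, 0, 0], "twist": [0, 0, 0]},
  {"translation": [0, 0, 0], "twist": [0, 0, 0]},
  {"translation": [0, 0, 0.04], "twist": [0, 0, 0]},
  {"translation": [0, 0, 0.12], "twist": [0, 0, 0]},
  {"translation": [0, 0, 0.24], "twist": [0, 0, 0]},
  {"translation": [0, 0, 0.38], "twist": [0, 0, 0]},
  {"translation": [0, 0, 0.53], "twist": [0, 0, 0]},
  {"translation": [0, 0, 0.69], "twist": [0, 0, 0]},
  {"translation": [0, 0, 0.85], "twist": [0, 0, 0]},
  {"translation": [0, 0, 1], "twist": [0, 0, 0]},
])

```text
t: 11.15
ee_pos: [483.9, -196.4, 442.6]
orientation: [2.621, 1.732, 0.0]
ft_force: [0.2, -0.4, -7.3]
width: 9.2
```

send_rows([
  {"translation": [0, 0, 0.1], "twist": [0, 0, 0]},
  {"translation": [0, 0, 0.18], "twist": [0, 0, 0]},
  {"translation": [0, 0, 0.24], "twist": [0, 0, 0]},
  {"translation": [0, 0, 0.28], "twist": [0, 0, 0]},
  {"translation": [0, 0, 0.3], "twist": [0, 0, 0]},
  {"translation": [0, 0.03, 0.3], "twist": [0, 0, 0]},
  {"translation": [0, 0.1, 0.3], "twist": [0, 0, 0]},
  {"translation": [0, 0.19, 0.3], "twist": [0, 0, 0]},
  {"translation": [0.01, 0.29, 0.3], "twist": [0, 0, 0]},
  {"translation": [0.02, 0.39, 0.3], "twist": [0, 0, 0]},
])

```text
t: 12.15
ee_pos: [486.2, -156.5, 471.0]
orientation: [-2.621, -1.732, 0.0]
ft_force: [0.1, -0.0, -7.5]
width: 9.0
```

```bash
python3 - <<'E'
from workcell import ctrl
from h import *
o=ctrl.get_obs();print(o["ee_pos"],o["ft_force"],o["moment"],o["width"])
d=ctrl.get_image("scene");np.savez("pics/s2.npz",**d);cv2.imwrite("pics/s2.png",d["img"][100:300,150:500,::-1].repeat(2,0).repeat(2,1))
E
```

```text
[ 486.202 -156.5    471.026] [ 0.136 -0.039 -7.532] [-0.036  0.122  0.053] 8.978970521573153
```

View pics/s2.png

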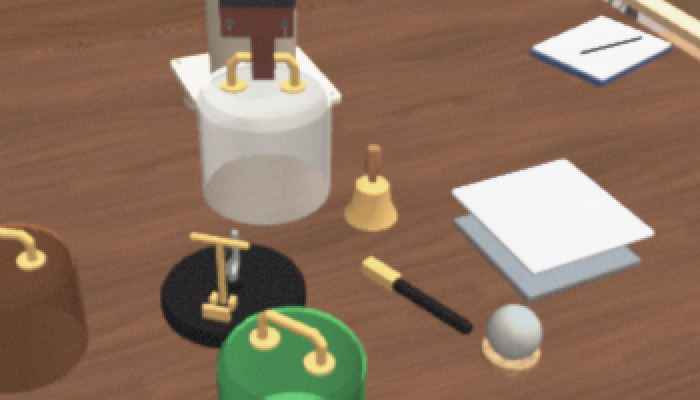

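The jar is held level and clear of the striker (force -7.5 N). The crossbar now shows unobstructed at crop (192,236)–(248,246). On to the platform.

send_rows([
  {"translation": [0.02, 0.1, 0], "twist": [0, 0, 0]},
  {"translation": [0.03, 0.2, 0], "twist": [0, 0, 0]},
  {"translation": [0.05, 0.3, 0], "twist": [0, 0, 0]},
  {"translation": [0.06, 0.4, 0], "twist": [0, 0, 0]},
  {"translation": [0.08, 0.5, 0], "twist": [0, 0, 0]},
  {"translation": [0.09, 0.6, 0], "twist": [0, 0, 0]},
  {"translation": [0.11, 0.7, 0], "twist": [0, 0, 0]},
  {"translation": [0.12, 0.8, 0], "twist": [0, 0, 0]},
  {"translation": [0.14, 0.9, 0], "twist": [0, 0, 0]},
  {"translation": [0.15, 1, 0], "twist": [0, 0, 0]},
])

```text
t: 13.2
ee_pos: [501.4, -56.8, 471.2]
orientation: [2.621, 1.732, 0.0]
ft_force: [0.5, -0.6, -7.7]
width: 9.0
```

send_rows([
  {"translation": [0.02, 0.1, 0], "twist": [0, 0, 0]},
  {"translation": [0.03, 0.2, 0], "twist": [0, 0, 0]},
  {"translation": [0.05, 0.3, 0], "twist": [0, 0, 0]},
  {"translation": [0.06, 0.4, 0], "twist": [0, 0, 0]},
  {"translation": [0.08, 0.5, 0], "twist": [0, 0, 0]},
  {"translation": [0.09, 0.6, 0], "twist": [0, 0, 0]},
  {"translation": [0.11, 0.7, 0], "twist": [0, 0, 0]},
  {"translation": [0.12, 0.8, 0], "twist": [0, 0, 0]},
  {"translation": [0.14, 0.9, 0], "twist": [0, 0, 0]},
  {"translation": [0.15, 1, 0], "twist": [0, 0, 0]},
])

```text
t: 14.2
ee_pos: [516.4, 43.3, 471.2]
orientation: [2.621, 1.732, 0.0]
ft_force: [-0.2, 0.0, -7.2]
width: 9.1
```

send_rows([
  {"translation": [0.02, 0.1, 0], "twist": [0, 0, 0]},
  {"translation": [0.03, 0.2, 0], "twist": [0, 0, 0]},
  {"translation": [0.05, 0.3, 0], "twist": [0, 0, 0]},
  {"translation": [0.06, 0.4, 0], "twist": [0, 0, 0]},
  {"translation": [0.08, 0.5, 0], "twist": [0, 0, 0]},
  {"translation": [0.09, 0.6, 0], "twist": [0, 0, 0]},
  {"translation": [0.11, 0.7, 0], "twist": [0, 0, 0]},
  {"translation": [0.12, 0.8, 0], "twist": [0, 0, 0]},
  {"translation": [0.14, 0.9, 0], "twist": [0, 0, 0]},
  {"translation": [0.15, 1, 0], "twist": [0, 0, 0]},
])

```text
t: 15.2
ee_pos: [531.4, 143.2, 471.1]
orientation: [2.621, 1.732, 0.0]
ft_force: [-0.2, -0.6, -6.7]
width: 9.2
```

send_rows([
  {"translation": [0.01, 0.1, 0], "twist": [0, 0, 0]},
  {"translation": [0.03, 0.2, 0], "twist": [0, 0, 0]},
  {"translation": [0.04, 0.29, -0.05], "twist": [0, 0, 0]},
  {"translation": [0.06, 0.37, -0.12], "twist": [0, 0, 0]},
  {"translation": [0.07, 0.44, -0.2], "twist": [0, 0, 0]},
  {"translation": [0.08, 0.49, -0.28], "twist": [0, 0, 0]},
  {"translation": [0.08, 0.52, -0.36], "twist": [0, 0, 0]},
  {"translation": [0.08, 0.53, -0.43], "twist": [0, 0, 0]},
  {"translation": [0.08, 0.53, -0.48], "twist": [0, 0, 0]},
  {"translation": [0.08, 0.53, -0.5], "twist": [0, 0, 0]},
])

```text
t: 16.2
ee_pos: [539.1, 195.1, 420.4]
orientation: [-2.621, -1.731, 0.002]
ft_force: [0.2, 0.2, -7.7]
width: 9.0
```

```bash
python3 - <<'E'
from workcell import ctrl
from h import *
o=ctrl.get_obs();print(o["ee_pos"],o["ft_force"],o["width"],o["qpos"])
d=ctrl.get_image("scene");np.savez("pics/s3.npz",**d);t=ctrl.get_image("top");np.savez("pics/t3.npz",**t)
a=cv2.resize(d["img"][110:260,330:500],(453,400));b=cv2.resize(t["img"][140:260,120:220],(333,400))
cv2.imwrite("pics/s3.png",np.hstack([a,b])[:,:,::-1])
E
```

```text
[539.056 195.134 420.4  ] [ 0.19   0.19  -7.672] 9.01608449325302 [ 0.327  0.33   1.732 -0.     1.081  0.73 ]
```

View pics/s3.png

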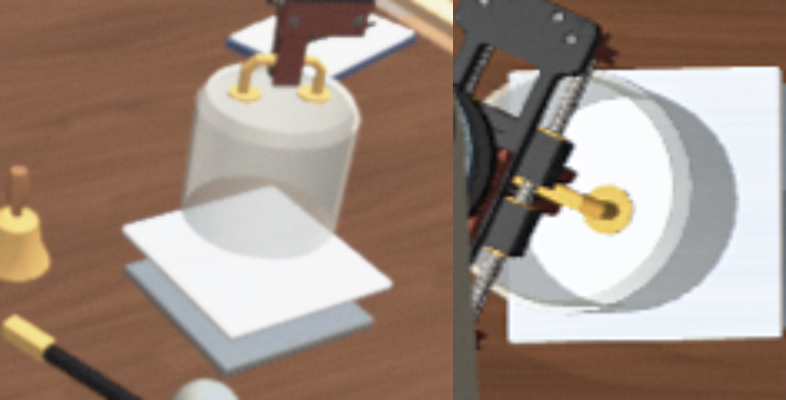

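```bash
python3 - <<'E'
from h import *
s=np.load("pics/s3.npz");t=np.load("pics/t3.npz")
print("rim z99", onz(s,(330+262/2.667,110+217/2.667),99))
# expected rim centre / rim extreme pixels in scene if centred at TCP
for c in((539,195),):
    a=np.linspace(0,2*np.pi,73);P=np.array([proj(s,np.array([c[0]+70*np.cos(k),c[1]+70*np.sin(k),99.2])) for k in a])
    Q=(P-[330,110])*2.667;print("exp crop x",Q[:,0].min(),Q[:,0].max(),"y",Q[:,1].min(),Q[:,1].max())
    P=np.array([proj(t,np.array([c[0]+70*np.cos(k),c[1]+70*np.sin(k),99.2])) for k in a]);Q=(P-[120,140])*3.33+[453,0];print("exp top crop",Q.min(0),Q.max(0))
    print("crown ctr exp scene",(proj(s,np.array([539,195,257.]))-[330,110])*2.667)
for z in (58,):
  print([((proj(s,np.array([539.4+90*i,196.4+90*j,z]))-[330,110])*2.667).round() for i,j in((1,1),(1,-1),(-1,-1),(-1,1))])
E
```

```text
rim z99 [541.887 196.821  99.   ]
exp crop x 181.55198308881683 336.74110231689673 y 174.31172575389107 261.09713358907754
exp top crop [512.922  88.98 ] [734.714 309.841]
crown ctr exp scene [287.051  61.04 ]
[array([393., 284.]), array([226., 333.]), array([121., 222.]), array([277., 183.])]
```

Observed rim edges match the prediction within about 2 mm. Now feeling downward.

send_rows([
  {"translation": [0, 0, -0.01], "twist": [0, 0, 0]},
  {"translation": [0, 0, -0.04], "twist": [0, 0, 0]},
  {"translation": [0, 0, -0.08], "twist": [0, 0, 0]},
  {"translation": [0, 0, -0.12], "twist": [0, 0, 0]},
  {"translation": [0, 0, -0.16], "twist": [0, 0, 0]},
  {"translation": [0, 0, -0.2], "twist": [0, 0, 0]},
  {"translation": [0, 0, -0.24], "twist": [0, 0, 0]},
  {"translation": [0, 0, -0.27], "twist": [0, 0, 0]},
  {"translation": [0, 0, -0.29], "twist": [0, 0, 0]},
  {"translation": [0, 0, -0.3], "twist": [0, 0, 0]},
])

```text
t: 17.3
ee_pos: [539.2, 195.4, 390.9]
orientation: [-2.621, -1.732, 0.0]
ft_force: [-0.2, 0.4, -7.6]
width: 8.9
```

send_rows([
  {"translation": [0, 0, -0.005], "twist": [0, 0, 0]},
  {"translation": [0, 0, -0.01], "twist": [0, 0, 0]},
  {"translation": [0, 0, -0.015], "twist": [0, 0, 0]},
  {"translation": [0, 0, -0.02], "twist": [0, 0, 0]},
  {"translation": [0, 0, -0.025], "twist": [0, 0, 0]},
  {"translation": [0, 0, -0.03], "twist": [0, 0, 0]},
  {"translation": [0, 0, -0.035], "twist": [0, 0, 0]},
  {"translation": [0, 0, -0.04], "twist": [0, 0, 0]},
  {"translation": [0, 0, -0.045], "twist": [0, 0, 0]},
  {"translation": [0, 0, -0.05], "twist": [0, 0, 0]},
])

```text
t: 18.3
ee_pos: [539.2, 195.4, 386.1]
orientation: [2.621, 1.732, -0.0]
ft_force: [-0.3, 0.0, -6.9]
width: 9.5
```

Rim ≈65, no contact yet.

send_rows([
  {"translation": [0, 0, -0.004], "twist": [0, 0, 0]},
  {"translation": [0, 0, -0.008], "twist": [0, 0, 0]},
  {"translation": [0, 0, -0.012], "twist": [0, 0, 0]},
  {"translation": [0, 0, -0.016], "twist": [0, 0, 0]},
  {"translation": [0, 0, -0.02], "twist": [0, 0, 0]},
  {"translation": [0, 0, -0.024], "twist": [0, 0, 0]},
  {"translation": [0, 0, -0.028], "twist": [0, 0, 0]},
  {"translation": [0, 0, -0.032], "twist": [0, 0, 0]},
  {"translation": [0, 0, -0.036], "twist": [0, 0, 0]},
  {"translation": [0, 0, -0.04], "twist": [0, 0, 0]},
])

```text
t: 19.3
ee_pos: [539.2, 195.4, 382.1]
orientation: [-2.621, -1.732, 0.0]
ft_force: [-0.5, 0.0, -7.1]
width: 9.2
```

send_rows([
  {"translation": [0, 0, -0.003], "twist": [0, 0, 0]},
  {"translation": [0, 0, -0.006], "twist": [0, 0, 0]},
  {"translation": [0, 0, -0.009], "twist": [0, 0, 0]},
  {"translation": [0, 0, -0.012], "twist": [0, 0, 0]},
  {"translation": [0, 0, -0.015], "twist": [0, 0, 0]},
  {"translation": [0, 0, -0.018], "twist": [0, 0, 0]},
  {"translation": [0, 0, -0.021], "twist": [0, 0, 0]},
  {"translation": [0, 0, -0.024], "twist": [0, 0, 0]},
  {"translation": [0, 0, -0.027], "twist": [0, 0, 0]},
  {"translation": [0, 0, -0.03], "twist": [0, 0, 0]},
])

```text
t: 20.3
ee_pos: [539.2, 195.4, 379.2]
orientation: [-2.621, -1.732, -0.0]
ft_force: [-0.1, -0.9, -7.5]
width: 9.4
```

send_rows([
  {"translation": [0, 0, -0.002], "twist": [0, 0, 0]},
  {"translation": [0, 0, -0.004], "twist": [0, 0, 0]},
  {"translation": [0, 0, -0.006], "twist": [0, 0, 0]},
  {"translation": [0, 0, -0.008], "twist": [0, 0, 0]},
  {"translation": [0, 0, -0.01], "twist": [0, 0, 0]},
  {"translation": [0, 0, -0.012], "twist": [0, 0, 0]},
  {"translation": [0, 0, -0.014], "twist": [0, 0, 0]},
  {"translation": [0, 0, -0.016], "twist": [0, 0, 0]},
  {"translation": [0, 0, -0.018], "twist": [0, 0, 0]},
  {"translation": [0, 0, -0.02], "twist": [0, 0, 0]},
])

```text
t: 21.3
ee_pos: [539.2, 195.5, 377.6]
orientation: [-2.621, -1.732, -0.001]
ft_force: [-2.7, -0.0, -0.9]
width: 9.8
```

Contact: the platform took the weight at TCP 377.6 (top ≈56 mm). Seat a hair more, then release.

send_rows([
  {"translation": [0, 0, -0.002], "twist": [0, 0, 0]},
  {"translation": [0, 0, -0.003], "twist": [0, 0, 0]},
  {"translation": [0, 0, -0.004], "twist": [0, 0, 0]},
  {"translation": [0, 0, -0.004], "twist": [0, 0, 0]},
  {"translation": [0, 0, -0.004], "twist": [0, 0, 0]},
  {"translation": [0, 0, -0.004], "twist": [0, 0, 0]},
  {"translation": [0, 0, -0.004], "twist": [0, 0, 0]},
  {"translation": [0, 0, -0.004], "twist": [0, 0, 0]},
  {"translation": [0, 0, -0.004], "twist": [0, 0, 0]},
  {"translation": [0, 0, -0.004], "twist": [0, 0, 0]},
])

```text
t: 22.3
ee_pos: [539.2, 195.5, 377.6]
orientation: [-2.621, -1.732, -0.001]
ft_force: [-4.8, -0.3, 5.4]
width: 9.5
```

send_rows([
  {"translation": [0, 0, 0], "twist": [0, 0, 0]},
  {"translation": [0, 0, 0], "twist": [0, 0, 0]},
  {"translation": [0, 0, 0], "twist": [0, 0, 0]},
  {"translation": [0, 0, 0], "twist": [0, 0, 0]},
  {"translation": [0, 0, 0], "twist": [0, 0, 0]},
  {"translation": [0, 0, 0], "twist": [0, 0, 0]},
  {"translation": [0, 0, 0], "twist": [0, 0, 0]},
  {"translation": [0, 0, 0], "twist": [0, 0, 0]},
  {"translation": [0, 0, 0], "twist": [0, 0, 0]},
  {"translation": [0, 0, 0], "twist": [0, 0, 0]},
], grip=-1)

```text
t: 23.3
ee_pos: [539.2, 195.4, 376.8]
orientation: [-2.621, -1.732, 0.0]
ft_force: [0.2, 1.1, 0.3]
width: 85.4
```

send_rows([
  {"translation": [0, 0, 0.02], "twist": [0, 0, 0]},
  {"translation": [0, 0, 0.07], "twist": [0, 0, 0]},
  {"translation": [0, 0, 0.14], "twist": [0, 0, 0]},
  {"translation": [0, 0, 0.22], "twist": [0, 0, 0]},
  {"translation": [0, 0, 0.32], "twist": [0, 0, 0]},
  {"translation": [0, 0, 0.42], "twist": [0, 0, 0]},
  {"translation": [0, -0.05, 0.52], "twist": [0, 0, 0]},
  {"translation": [0, -0.12, 0.57], "twist": [0, 0, 0]},
  {"translation": [0, -0.21, 0.6], "twist": [0, 0, 0]},
  {"translation": [0, -0.31, 0.6], "twist": [0, 0, 0]},
])

```text
t: 24.3
ee_pos: [539.2, 163.5, 437.1]
orientation: [2.621, 1.732, 0.001]
ft_force: [-0.3, -0.4, -0.1]
width: 87.9
```

```bash
python3 - <<'E'
from workcell import ctrl
from h import *
o=ctrl.get_obs();print(o["t"],o["ee_pos"],o["ft_force"],o["width"],o["qpos"])
# striker bar from s2 (jar lifted, stand clear)
s=np.load("pics/s2.npz");h=cv2.cvtColor(s["img"],cv2.COLOR_RGB2HSV);m=cv2.inRange(h,(15,80,110),(32,255,255))
z=np.zeros_like(m);z[214:226,240:280]=m[214:226,240:280]
pts=cv2.findNonZero(z)[:,0];cols=np.unique(pts[:,0]);print("cols",cols.min(),cols.max())
mid=[(c,pts[pts[:,0]==c,1].mean(),(pts[:,0]==c).sum()) for c in cols];print([(int(a),round(b,1),int(n)) for a,b,n in mid])
good=np.float32([(a,b) for a,b,n in mid if n<=5]);vx,vy,x0,y0=cv2.fitLine(good,2,0,.01,.01).ravel()
E_=[onz(s,(c,y0+(c-x0)*vy/vx),112) for c in(cols.min()-.5,cols.max()+.5)]
d=E_[1]-E_[0];print(E_,"mid",(E_[0]+E_[1])/2,np.linalg.norm(d),np.degrees(np.arctan2(d[1],d[0])))
t=ctrl.get_image("top");np.savez("pics/t4.npz",**t);w=ctrl.get_image("scene");np.savez("pics/s4.npz",**w)
a=cv2.resize(t["img"][180:280,300:420],(480,400),interpolation=2);b=cv2.resize(w["img"][130:250,360:480],(300,400))
cv2.imwrite("pics/t4.png",np.hstack([a,b])[:,:,::-1])
E
```

```text
24.3 [539.177 163.511 437.149] [-0.302 -0.38  -0.051] 87.876010070843 [ 0.273  0.296  1.739 -0.     1.107  0.676]
cols 244 274
[(244, np.float64(218.0), 1), (245, np.float64(217.5), 4), (246, np.float64(218.0), 5), (247, np.float64(218.0), 5), (248, np.float64(218.0), 5), (249, np.float64(218.0), 5), (250, np.float64(218.0), 5), (251, np.float64(218.0), 5), (252, np.float64(219.0), 5), (253, np.float64(219.0), 5), (254, np.float64(219.0), 5), (255, np.float64(219.0), 5), (256, np.float64(220.0), 5), (257, np.float64(220.0), 5), (258, np.float64(221.5), 8), (259, np.float64(221.5), 8), (260, np.float64(221.5), 8), (261, np.float64(221.5), 8), (262, np.float64(220.5), 6), (263, np.float64(220.5), 4), (264, np.float64(221.0), 5), (265, np.float64(221.0), 5), (266, np.float64(221.5), 4), (267, np.float64(221.5), 4), (268, np.float64(221.5), 4), (269, np.float64(222.0), 5), (270, np.float64(222.0), 5), (271, np.float64(222.0), 5), (272, np.float64(222.0), 5), (273, np.float64(222.0), 5), (274, np.float64(222.0), 3)]
[array([ 486.751, -250.379,  112.   ]), array([ 529.77 , -194.419,  112.   ])] mid [ 508.26  -222.399  112.   ] 70.58408459517207 52.449336856532945
```

View pics/t4.png

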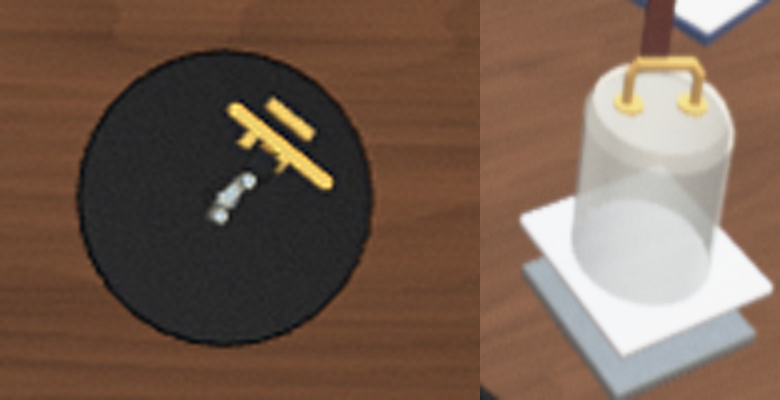

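The jar stands on the plate centrally, let go. The top view shows the crossbar at (358.7,206.7)–(381.7,226) and the fork at ≈(358,229.5), so the striker leans away toward the image's upper right.

```bash
python3 - <<'E'
from h import *
t=np.load("pics/t4.npz");s=np.load("pics/s4.npz")
I=t["img"];h=cv2.cvtColor(I,cv2.COLOR_RGB2HSV);m=cv2.inRange(h,(15,80,140),(32,255,255));m[:, :350]=0;m[:,390:]=0;m[:200]=0;m[232:]=0
m=cv2.morphologyEx(m,cv2.MORPH_OPEN,np.ones((2,2)))
C=sorted(cv2.findContours(m,0,1)[0],key=cv2.contourArea)[-3:]
for c in C: print(cv2.minAreaRect(c),cv2.contourArea(c))
E_=[onz(t,(300+x/4-.375,180+y/4-.375),112) for x,y in((231,103),(331,187))]
d=E_[1]-E_[0];print(E_,(E_[0]+E_[1])/2,np.linalg.norm(d),np.degrees(np.arctan2(d[1],d[0])))
p1=onz(t,(300+218/4,180+215/4),92);p2=onz(t,(300+248/4,180+181/4),92);print("fork",p1,p2,(p1+p2)/2,np.degrees(np.arctan2(*(p2-p1)[1::-1])))
g=(I.max(2)<60).astype(np.uint8);g[:,:315]=0;g[:,400:]=0;g[:188]=0;g[270:]=0
c=cv2.convexHull(max(cv2.findContours(g,0,1)[0],key=cv2.contourArea));e=cv2.fitEllipse(c);print(e,"stand",onz(t,e[0],18))
# jar rim on plate
a=np.linspace(0,2*np.pi,73);P=np.array([proj(s,np.array([539.2+70*np.cos(k),195.4+70*np.sin(k),56])) for k in a]);Q=(P-[360,130])*[2.5,3.333]+[480,0];print("exp rim crop",Q.min(0),Q.max(0))
E
```

```text
((373.0487976074219, 210.43905639648438), (13.430944442749023, 3.1234753131866455), 38.65980911254883) 31.0
((369.4268493652344, 218.34146118164062), (32.015621185302734, 7.183993816375732), 38.65980911254883) 104.5
[array([ 532.476, -196.309,  112.   ]), array([ 489.515, -248.836,  112.   ])] [ 510.996 -222.573  112.   ] 67.85810066401558 -129.27911990020542
fork [ 473.171 -192.43    92.   ] [ 491.403 -208.156   92.   ] [ 482.287 -200.293   92.   ] -40.78024674927774
((355.6668395996094, 229.1356201171875), (73.47019958496094, 74.09666442871094), 173.6956329345703) stand [ 483.036 -200.403   18.   ]
exp rim crop [570.574 197.771] [712.904 308.501]
```

Stand: centre (483,-200.4), +x at -39.5°. Plan:
1. Close the jaws and turn them along the stand's x.
2. Come down behind the bar, 18 mm to its -y side, clear of the fork and post.
3. Push to the stop, then slide off the -y end so the striker snaps back freely.

send_rows([
  {"translation": [-0.01, -0.1, 0], "twist": [0, 0, -0.02]},
  {"translation": [-0.03, -0.19, 0], "twist": [0, 0, -0.04]},
  {"translation": [-0.04, -0.29, 0], "twist": [0, 0, -0.06]},
  {"translation": [-0.06, -0.38, 0], "twist": [0, 0, -0.08]},
  {"translation": [-0.07, -0.48, 0], "twist": [0, 0, -0.1]},
  {"translation": [-0.09, -0.58, 0], "twist": [0, 0, -0.12]},
  {"translation": [-0.1, -0.67, 0], "twist": [0, 0, -0.14]},
  {"translation": [-0.12, -0.77, 0], "twist": [0, 0, -0.16]},
  {"translation": [-0.13, -0.86, 0], "twist": [0, 0, -0.18]},
  {"translation": [-0.15, -0.96, 0], "twist": [0, 0, -0.19]},
], grip=1)

```text
t: 25.4
ee_pos: [524.1, 67.7, 436.8]
orientation: [2.701, 1.605, 0.0]
ft_force: [-0.4, -0.5, -0.2]
width: 11.5
```

send_rows([
  {"translation": [-0.01, -0.1, 0], "twist": [0, 0, -0.02]},
  {"translation": [-0.03, -0.19, 0], "twist": [0, 0, -0.04]},
  {"translation": [-0.04, -0.29, 0], "twist": [0, 0, -0.06]},
  {"translation": [-0.06, -0.38, 0], "twist": [0, 0, -0.08]},
  {"translation": [-0.07, -0.48, 0], "twist": [0, 0, -0.1]},
  {"translation": [-0.09, -0.58, 0], "twist": [0, 0, -0.12]},
  {"translation": [-0.1, -0.67, 0], "twist": [0, 0, -0.14]},
  {"translation": [-0.12, -0.77, 0], "twist": [0, 0, -0.16]},
  {"translation": [-0.13, -0.86, 0], "twist": [0, 0, -0.18]},
  {"translation": [-0.15, -0.96, 0], "twist": [0, 0, -0.19]},
])

```text
t: 26.4
ee_pos: [509.1, -28.3, 436.8]
orientation: [2.774, 1.475, 0.0]
ft_force: [0.0, -0.1, -0.0]
width: 0.9
```

send_rows([
  {"translation": [-0.01, -0.1, 0], "twist": [0, 0, -0.02]},
  {"translation": [-0.03, -0.19, 0], "twist": [0, 0, -0.04]},
  {"translation": [-0.04, -0.29, 0], "twist": [0, 0, -0.06]},
  {"translation": [-0.06, -0.38, 0], "twist": [0, 0, -0.08]},
  {"translation": [-0.07, -0.48, 0], "twist": [0, 0, -0.1]},
  {"translation": [-0.09, -0.58, 0], "twist": [0, 0, -0.12]},
  {"translation": [-0.1, -0.67, 0], "twist": [0, 0, -0.14]},
  {"translation": [-0.12, -0.77, 0], "twist": [0, 0, -0.16]},
  {"translation": [-0.13, -0.86, 0], "twist": [0, 0, -0.18]},
  {"translation": [-0.15, -0.96, 0], "twist": [0, 0, -0.19]},
])

```text
t: 27.4
ee_pos: [494.1, -124.3, 436.8]
orientation: [2.841, 1.341, 0.0]
ft_force: [0.4, 0.1, -0.0]
width: 0.7
```

send_rows([
  {"translation": [-0.02, -0.1, -0.03], "twist": [0, 0, 0]},
  {"translation": [-0.03, -0.2, -0.08], "twist": [0, 0, 0]},
  {"translation": [-0.05, -0.31, -0.16], "twist": [0, 0, 0]},
  {"translation": [-0.07, -0.42, -0.25], "twist": [0, 0, 0]},
  {"translation": [-0.09, -0.53, -0.35], "twist": [0, 0, 0]},
  {"translation": [-0.11, -0.64, -0.45], "twist": [0, 0, 0]},
  {"translation": [-0.13, -0.75, -0.55], "twist": [0, 0, 0]},
  {"translation": [-0.14, -0.86, -0.65], "twist": [0, 0, 0]},
  {"translation": [-0.15, -0.93, -0.75], "twist": [0, 0, 0]},
  {"translation": [-0.15, -0.96, -0.8], "twist": [0, 0, 0]},
])

```text
t: 28.4
ee_pos: [478.9, -220.3, 355.5]
orientation: [-2.84, -1.341, 0.001]
ft_force: [0.8, 0.2, -0.5]
width: 0.9
```

```bash
python3 - <<'E'
from workcell import ctrl
from h import *
from scipy.spatial.transform import Rotation as R
o=ctrl.get_obs();print(o["t"],o["ee_pos"],o["width"],o["qpos"]);y=R.from_rotvec(o["orientation"]).as_matrix()[:,1];print("tool y",np.degrees(np.arctan2(y[1],y[0])))
d=ctrl.get_image("wrist");np.savez("pics/w5.npz",**d);cv2.imwrite("pics/w5.png",d["img"][:,:,::-1])
th=np.radians(-39.5);u=np.array([np.cos(th),np.sin(th)]);v=np.array([-u[1],u[0]])
for n,x,yy,z in(("bar-",35,-30,112),("bar+",35,30,112),("fork",18,0,92)):
    q=np.array([483,-200.4])+x*u+yy*v;print(n,proj(d,np.array([*q,z])))
E
```

```text
28.4 [ 478.853 -220.299  355.488] 0.8511414652928991 [-0.454  0.348  1.884 -0.     0.912  0.235]
tool y -39.46265046977038
bar- [357.274 228.084]
bar+ [360.172 136.52 ]
fork [330.978 177.185]
```

View pics/w5.png

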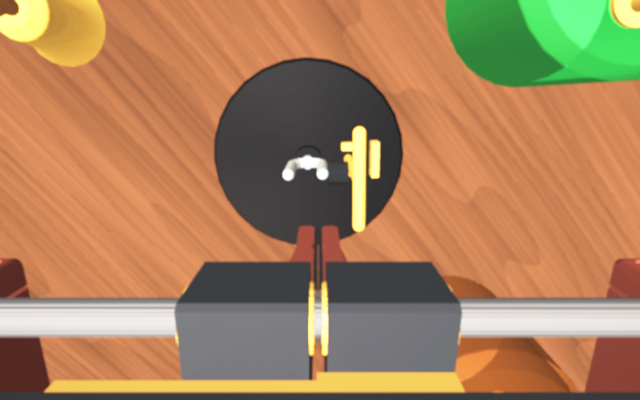

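The view shows the bar at (359,127)–(359,230), square to the jaws as predicted, with the closed tips to its left (fork side). Descend behind the bar.

send_rows([
  {"translation": [0, 0, -0.05], "twist": [0, 0, 0]},
  {"translation": [0, 0, -0.13], "twist": [0, 0, 0]},
  {"translation": [0, 0, -0.22], "twist": [0, 0, 0]},
  {"translation": [0, 0, -0.32], "twist": [0, 0, 0]},
  {"translation": [0, 0, -0.42], "twist": [0, 0, 0]},
  {"translation": [0, 0, -0.52], "twist": [0, 0, 0]},
  {"translation": [0, 0, -0.61], "twist": [0, 0, 0]},
  {"translation": [0, 0, -0.69], "twist": [0, 0, 0]},
  {"translation": [0, 0, -0.74], "twist": [0, 0, 0]},
  {"translation": [0, 0, -0.75], "twist": [0, 0, 0]},
])

```text
t: 29.45
ee_pos: [479.1, -219.5, 281.1]
orientation: [-2.84, -1.342, 0.001]
ft_force: [-0.8, -0.5, 0.4]
width: 0.5
```

send_rows([
  {"translation": [0.02, -0.016, 0], "twist": [0, 0, 0]},
  {"translation": [0.043, -0.035, 0], "twist": [0, 0, 0]},
  {"translation": [0.066, -0.054, 0], "twist": [0, 0, 0]},
  {"translation": [0.089, -0.073, 0], "twist": [0, 0, 0]},
  {"translation": [0.112, -0.092, 0], "twist": [0, 0, 0]},
  {"translation": [0.135, -0.111, 0], "twist": [0, 0, 0]},
  {"translation": [0.158, -0.13, 0], "twist": [0, 0, 0]},
  {"translation": [0.181, -0.149, 0], "twist": [0, 0, 0]},
  {"translation": [0.2, -0.165, 0], "twist": [0, 0, 0]},
  {"translation": [0.216, -0.178, 0], "twist": [0, 0, 0]},
])

```text
t: 30.45
ee_pos: [500.7, -237.3, 281.4]
orientation: [-2.84, -1.342, 0.001]
ft_force: [-0.8, 2.1, -1.4]
width: 0.8
```

send_rows([
  {"translation": [0.022, -0.018, -0.015], "twist": [0, 0, 0]},
  {"translation": [0.043, -0.036, -0.03], "twist": [0, 0, 0]},
  {"translation": [0.065, -0.053, -0.045], "twist": [0, 0, 0]},
  {"translation": [0.086, -0.071, -0.06], "twist": [0, 0, 0]},
  {"translation": [0.108, -0.089, -0.075], "twist": [0, 0, 0]},
  {"translation": [0.13, -0.107, -0.09], "twist": [0, 0, 0]},
  {"translation": [0.151, -0.125, -0.105], "twist": [0, 0, 0]},
  {"translation": [0.173, -0.142, -0.12], "twist": [0, 0, 0]},
  {"translation": [0.194, -0.16, -0.13], "twist": [0, 0, 0]},
  {"translation": [0.216, -0.178, -0.14], "twist": [0, 0, 0]},
])

```text
t: 31.45
ee_pos: [522.3, -255.0, 267.3]
orientation: [-2.839, -1.341, 0.001]
ft_force: [-1.8, 3.0, -1.8]
width: 0.4
```

send_rows([
  {"translation": [0.003, -0.003, 0], "twist": [0, 0, 0]},
  {"translation": [0.006, -0.005, 0], "twist": [0, 0, 0]},
  {"translation": [0.009, -0.008, 0], "twist": [0, 0, 0]},
  {"translation": [0.012, -0.01, 0], "twist": [0, 0, 0]},
  {"translation": [0.015, -0.013, 0], "twist": [0, 0, 0]},
  {"translation": [0.018, -0.015, 0], "twist": [0, 0, 0]},
  {"translation": [0.021, -0.018, 0], "twist": [0, 0, 0]},
  {"translation": [0.024, -0.02, 0], "twist": [0, 0, 0]},
  {"translation": [0.027, -0.022, 0], "twist": [0, 0, 0]},
  {"translation": [0.03, -0.025, 0], "twist": [0, 0, 0]},
])

```text
t: 32.45
ee_pos: [524.4, -257.0, 266.8]
orientation: [-2.838, -1.341, 0.004]
ft_force: [-3.8, 4.0, -4.2]
width: 0.5
```

send_rows([
  {"translation": [0.003, -0.002, 0], "twist": [0, 0, 0]},
  {"translation": [0.006, -0.005, 0], "twist": [0, 0, 0]},
  {"translation": [0.009, -0.007, 0], "twist": [0, 0, 0]},
  {"translation": [0.012, -0.01, 0], "twist": [0, 0, 0]},
  {"translation": [0.012, -0.01, 0], "twist": [0, 0, 0]},
  {"translation": [0.012, -0.01, 0], "twist": [0, 0, 0]},
  {"translation": [0.012, -0.01, 0], "twist": [0, 0, 0]},
  {"translation": [0.012, -0.01, 0], "twist": [0, 0, 0]},
  {"translation": [0.012, -0.01, 0], "twist": [0, 0, 0]},
  {"translation": [0.012, -0.01, 0], "twist": [0, 0, 0]},
])

```text
t: 33.45
ee_pos: [525.4, -258.0, 266.6]
orientation: [-2.837, -1.341, 0.004]
ft_force: [-4.3, 4.3, -4.9]
width: 0.5
```

```bash
python3 - <<'E'
from workcell import ctrl
from h import *
o=ctrl.get_obs();print(o["ee_pos"],o["ft_force"])
d=ctrl.get_image("scene");np.savez("pics/s6.npz",**d);cv2.imwrite("pics/s6.png",cv2.resize(d["img"][170:280,220:340],(600,550),interpolation=2)[:,:,::-1])
E
```

```text
[ 525.366 -257.994  266.634] [-4.257  4.332 -4.865]
```

View pics/s6.png

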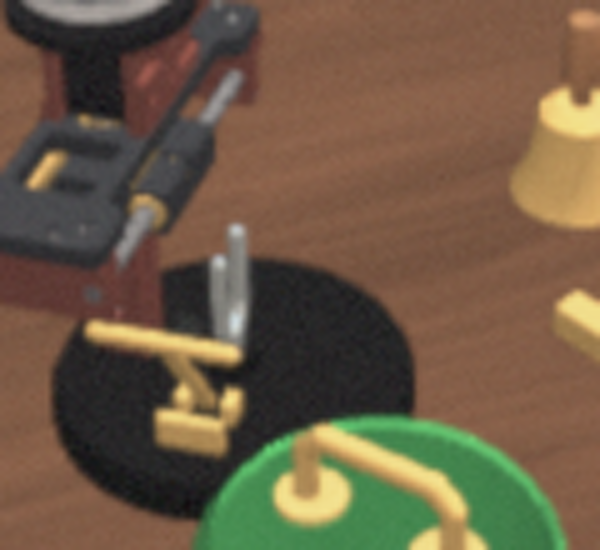

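```bash
python3 - <<'E'
from h import *
def f(n,p):
    d=np.load(n);o,w=ray(d,p);th=np.radians(-39.5);u=np.array([np.cos(th),np.sin(th),0]);v=np.array([-u[1],u[0],0]);C=np.array([483,-200.4,0])
    k=np.dot(C-o,v)/np.dot(w,v);X=o+k*w-C;x,z=X@u,X[2];print(x,z,"ang",np.arctan2(x-35,z-27),"len",np.hypot(x-35,z-27))
f("pics/s2.npz",(259.3,219.9));f("pics/s6.npz",(220+164.5/5-.4,170+341/5-.4))
C=np.array([483,-200.4]);th=np.radians(-39.5);u=np.array([np.cos(th),np.sin(th)]);print("tool x",(np.array([525.4,-258])-C)@u, "y",(np.array([525.4,-258])-C)@[-u[1],u[0]])
E
```

```text
33.45374580781815 112.34533461672754 ang -0.018115636284542005 len 85.35934068904254
75.33474149217525 95.5989964287578 ang 0.5315333357344578 len 79.57834933116752
tool x 69.35498782363851 y -17.475859463355487
```

Image suggests ~0.55 rad, so probably not at the stop yet. Keep pushing with force checks.

send_rows([
  {"translation": [0.005, -0.004, 0], "twist": [0, 0, 0]},
  {"translation": [0.01, -0.008, 0], "twist": [0, 0, 0]},
  {"translation": [0.015, -0.012, 0], "twist": [0, 0, 0]},
  {"translation": [0.02, -0.016, 0], "twist": [0, 0, 0]},
  {"translation": [0.025, -0.02, 0], "twist": [0, 0, 0]},
  {"translation": [0.03, -0.024, 0], "twist": [0, 0, 0]},
  {"translation": [0.035, -0.029, 0], "twist": [0, 0, 0]},
  {"translation": [0.04, -0.033, 0], "twist": [0, 0, 0]},
  {"translation": [0.045, -0.037, 0], "twist": [0, 0, 0]},
  {"translation": [0.046, -0.038, 0], "twist": [0, 0, 0]},
])

```text
t: 34.5
ee_pos: [529.3, -261.4, 265.9]
orientation: [-2.835, -1.34, 0.007]
ft_force: [-6.5, 5.6, -7.8]
width: 0.4
```

The downward reaction is friction, since the bar drops along its arc against the finger. So follow the arc downward while pushing.

send_rows([
  {"translation": [0.004, -0.003, -0.01], "twist": [0, 0, 0]},
  {"translation": [0.008, -0.006, -0.02], "twist": [0, 0, 0]},
  {"translation": [0.012, -0.01, -0.03], "twist": [0, 0, 0]},
  {"translation": [0.016, -0.013, -0.04], "twist": [0, 0, 0]},
  {"translation": [0.02, -0.016, -0.05], "twist": [0, 0, 0]},
  {"translation": [0.024, -0.02, -0.06], "twist": [0, 0, 0]},
  {"translation": [0.028, -0.023, -0.065], "twist": [0, 0, 0]},
  {"translation": [0.032, -0.026, -0.07], "twist": [0, 0, 0]},
  {"translation": [0.036, -0.03, -0.07], "twist": [0, 0, 0]},
  {"translation": [0.038, -0.032, -0.07], "twist": [0, 0, 0]},
])

```text
t: 35.5
ee_pos: [533.2, -264.5, 260.9]
orientation: [-2.835, -1.34, 0.006]
ft_force: [-11.6, 10.6, 11.5]
width: 0.1
```

```bash
python3 - <<'E'
from workcell import ctrl
from h import *
o=ctrl.get_obs();print(o["ee_pos"],o["ft_force"])
d=ctrl.get_image("scene");np.savez("pics/s7.npz",**d);cv2.imwrite("pics/s7.png",cv2.resize(d["img"][170:280,220:340],(600,550),interpolation=2)[:,:,::-1])
th=np.radians(-39.5);u=np.array([np.cos(th),np.sin(th),0]);v=np.array([-u[1],u[0],0]);C=np.array([483,-200.4,0])
for a in(0,.5,.6,.7):
    P=[(proj(d,C+u*(35+85*np.sin(a))+v*y+np.array([0,0,27+85*np.cos(a)]))-[220,170]+.4)*5 for y in(-30,0,30)];print(a,*P)
E
```

```text
[ 533.184 -264.509  260.892] [-11.647  10.628  11.548]
0 [132.467 241.864] [197.239 254.235] [262.763 266.749]
0.5 [ 97.041 317.549] [163.282 330.688] [230.312 343.984]
0.6 [ 91.027 336.134] [157.44  349.424] [224.645 362.874]
0.7 [ 85.563 355.398] [152.1   368.834] [219.432 382.431]
```

View pics/s7.png

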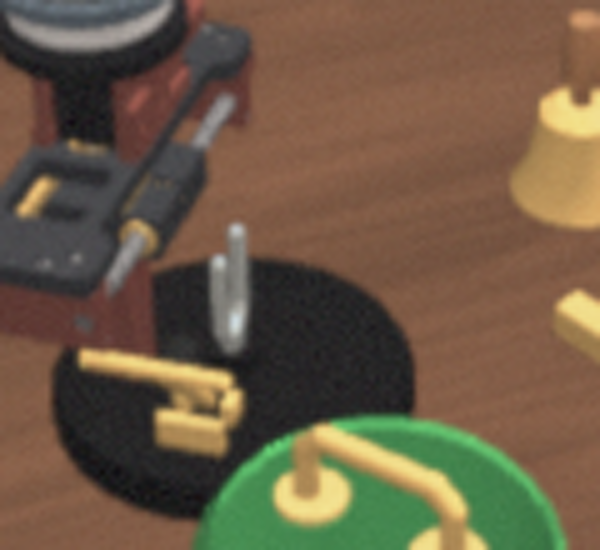

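The bar at (82,357)–(230,382) matches the 0.70 prediction, and the force has risen sharply, so it is at the stop. Slide off the -y end.

send_rows([
  {"translation": [-0.02, -0.025, 0], "twist": [0, 0, 0]},
  {"translation": [-0.045, -0.054, 0], "twist": [0, 0, 0]},
  {"translation": [-0.076, -0.093, 0], "twist": [0, 0, 0]},
  {"translation": [-0.108, -0.131, 0], "twist": [0, 0, 0]},
  {"translation": [-0.14, -0.17, 0], "twist": [0, 0, 0]},
  {"translation": [-0.172, -0.208, 0], "twist": [0, 0, 0]},
  {"translation": [-0.204, -0.247, 0], "twist": [0, 0, 0]},
  {"translation": [-0.235, -0.286, 0], "twist": [0, 0, 0]},
  {"translation": [-0.254, -0.309, 0], "twist": [0, 0, 0]},
  {"translation": [-0.267, -0.324, 0], "twist": [0, 0, 0]},
])

```text
t: 36.55
ee_pos: [508.3, -298.7, 261.0]
orientation: [2.84, 1.341, 0.001]
ft_force: [-0.3, 0.9, -0.0]
width: 0.3
```

send_rows([
  {"translation": [0, 0, 0.03], "twist": [0, 0, 0]},
  {"translation": [0, 0, 0.08], "twist": [0, 0, 0]},
  {"translation": [0, 0, 0.16], "twist": [0, 0, 0]},
  {"translation": [0, 0, 0.26], "twist": [0, 0, 0]},
  {"translation": [0, 0, 0.38], "twist": [0, 0, 0]},
  {"translation": [0, 0, 0.52], "twist": [0, 0, 0]},
  {"translation": [0, 0, 0.66], "twist": [0, 0, 0]},
  {"translation": [0, 0, 0.8], "twist": [0, 0, 0]},
  {"translation": [0, 0, 0.92], "twist": [0, 0, 0]},
  {"translation": [0, 0, 1], "twist": [0, 0, 0]},
])

```text
t: 37.55
ee_pos: [508.5, -298.2, 362.4]
orientation: [2.839, 1.342, 0.001]
ft_force: [0.4, -0.7, -0.1]
width: 0.4
```

```bash
python3 - <<'E'
from workcell import ctrl
from h import *
o=ctrl.get_obs();print(o["t"],o["ee_pos"],o["ft_force"])
d=ctrl.get_image("scene");cv2.imwrite("pics/s8.png",cv2.resize(d["img"][110:310,110:510],(800,400),interpolation=2)[:,:,::-1])
E
```

```text
37.55 [ 508.453 -298.198  362.384] [ 0.368 -0.726 -0.08 ]
```

View pics/s8.png

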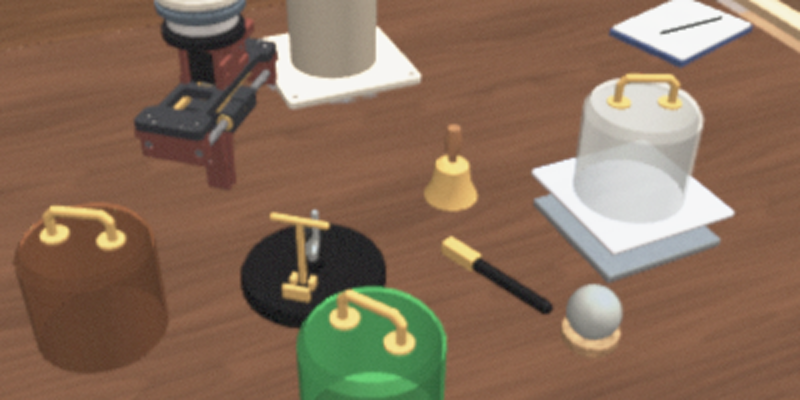

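The striker is upright again at the fork (bar at (300,220) in this crop). The jar is centred on the platform, the bystanders are in place, and the robot is clear.

```bash
python3 -c "
from workcell import ctrl
print(ctrl.close_job())"
```

```text
the job is handed in; nothing more can be done
None
```

The job is done and handed in at about 38 s of the 61 s allowed.

- **Jar:** I lifted the frosted jar straight up off the stand by its handle and felt for the platform. Its top was about 56 mm above the table, and the set-down force was about 5 N. Before release the camera put the jar within about 3 mm of the platform's middle, and afterwards its rim was where expected.
- **Striker:** With the jar let go, I pushed the crossbar from behind, on its -y side, until the force rose sharply to about 16 N sideways. The picture matched the 0.70 rad stop. I then slid the fingertips off the bar's -y end.
- **Last checks:** The final picture shows the striker upright at the fork, the jar standing mouth down on the platform, and the handbell, ball, rod and look-alike jars unmoved. The arm was clear, with the force reading about zero.
- **Checks that disagreed:** Partway through the push, an image check put the striker at only about 0.55 rad although the force was already above the expected 4 N. The extra force was friction on the finger, so I followed the bar's arc downward to reach the stop. I saw the striker only before and after the snap, not during it.

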